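Lock the filter basket into the juice extractor

ROBOT

A 6-joint arm with a two-finger parallel gripper is mounted at the origin on a cart in front of the work surface, level with it; the furniture and walls round the work are solid. World frame = base frame: x ahead of the robot, y to its left, z up, the work surface at z = 0. Lengths are in mm, angles in rad, forces in N, time in s.
With the tool pointing down it reaches from about 400 to 825 mm from the base axis. Payload 7 kg.
Tool frame: the origin (TCP) lies on the front face of the gripper's body, between the roots of the fingers; the fingertips stand 66 mm ahead of it and the grasp point (between the pads) lies 47 mm ahead of it; z points along the fingers, y is the line along which they close (so a half turn about z gives the same grasp; the last joint's range is limited). The gripper opens to 88 mm and grips with 3 to 60 N. Pads are 19 mm wide; open, the fingers measure 130 mm over their backs; the gripper's body (78 mm by 193 mm) begins 47 mm behind the grasp point.
Start: joints at [1.607, 0.359, 0.012, 0, -1.224, -0.288], TCP at [168.185, 653.689, 292.161] pointing down, gripper open.
Joint ranges: [-3.07, 3.07], [-1.43, 2.12], [-1.02, 1.25], [-3.03, 1.67], [-3.05, -0], [-3.03, 3.03]. Speed limits (rad/s): [2.39, 2.39, 3.01, 3.14, 3.14, 3.14].

INTERFACE

Orientations are given as a rotation vector (axis times angle).
In Python, from workcell import bot gives the robot as it stands. The module is installed in compiled form; this text tells all that it offers.
- The arm moves only by the tool apply_moves, never from a script. Its argument "commands" is a list of rows, each an object of numbers: "tx", "ty", "tz": the shift along the tool's x, y, z in units of 40 mm (1.0 is 40 mm); "twist": the turn about the tool's z in units of 6 degrees (1.0 is 6 degrees); "gripper": the finger opening in mm, from 0 to 87.6. In form: [{"tx": .., "ty": .., "tz": .., "twist": .., "gripper": ..}, ...]. A call has 1 to 5 rows; each row shifts and turns the commanded pose from where the row before left it, along the tool's axes as they then stand; what a row does not reach is not made up. A row lasts 1/12 s, in which the tool goes at most 41.7 mm and 7.16 degrees, less where a joint would pass 70% of its speed; a pose out of reach is approached as far as the arm can. A call is refused whole if a number of a shift passes 1 or a number of a turn 1, either way. A call with a gripper value outside its range is refused whole. The fingers move at their own pace and stop on an object; "newtons" is the grip in N (left out, the last holds). Time passes only in rows, so rows that do not move let the fingers close. It gives the time, the measured TCP pose, the force, the opening and the grip force at its end, in the units of the state.
- bot.read_state(): the state, without advancing time (a new reading comes with each control period).
- bot.get_image(name): name is "scene" or "top" or "wrist"; returns a dict with "color" (480x640x3 uint8, red, green, blue), "depth" (480x640 float32, mm along the optical axis (not along the pixel's ray), 0 where there is no reading), "intrinsics" (3x3 intrinsics, pixels), "view" (4x4, takes a point from world to camera coordinates); the wrist camera has in their place "hand_eye" (4x4, takes a point from camera to tool coordinates, whose origin is the TCP and whose axes are the flange's). Camera axes: x right, y down, z forward; pixel columns grow to the right and rows downward; lengths in mm; the calibration is good to about 2 mm. A picture is of the moment at which its call begins: read the wrist's pose just before it.
- bot.job_done(): hands the job in; it is judged then, once.
The state is a dict: "t": time; "q": joint angles; "qvel": joint speeds; "effort": joint torques, N m; "position": TCP position; "ee_rot": TCP orientation; "ft_force": force on the tool from outside, world axes, zero at the start; "torque": the same for the moment, N m; "finger_gap": finger opening in mm; "grip_force": force on a finger pad.
Only numpy, scipy, OpenCV 4.12 (cv2) and the standard library are available. Lean on these libraries where they do the work, as an engineer would, in place of code of your own. Each camera call takes 0.05 s, during which the arm holds its last target. There are 200 camera calls.

TASK

Get the juice extractor ready for the lemons: lift the filter basket by its bridge handle, hang its three lugs in the slots of the rotor ring, and turn it clockwise (seen from above) until the lugs drop into their locking notches, so the spin cannot throw it off. The rotor stopped at an unknown angle, so find the slots by feel with light pressure and never force the basket. Let go of it, and leave the other things on the counter where they are.

Things in the scene. Friction and masses are not known exactly. Their poses are not given: they have to be found in the camera images.
- basket: loose filter basket, 180 to 290 g: slotted steel sieve, bottom 80 mm wide, cone up to an orange collar 96 mm wide from z = 28 mm to the open rim at z = 60 mm; orange lugs and bridge handle, 92 mm high in all. Starts upright on the counter. Origin: centre of its underside, z up its axis, x along the handle
- basket_lugs (a point): on the basket's axis, level with the undersides of its lugs, 36 mm above its origin; axes as the basket's. The three equal lugs stick out at 0, 120 and 240 degrees from the basket's x axis, from r = 48 to 57.5 mm, each 11.5 mm wide (12.4 degrees) and 6 mm high
- basket_handle (a point): middle of the orange bridge handle, 83 mm above the basket's origin; axes as the basket's. A straight bar along x, 12 mm thick in y (grip it so), from z = 74 to 92 mm over the origin, free and flat-sided for 48 mm of its length, then sloping to the rim
- juicer: motor base of the juice extractor, lid off, fixed: white round housing 174 mm wide, 121 mm high, spout (to 122 mm from the axis) and black dial on its front, the -x side. Origin on its axis at counter level, z up. In its open top stands the rotor, a grey ring of 99 mm bore and 125 mm outside, open below; its gear motor holds it, its rubber bearing gives 1 mm per 8 N
- rotor_seat (a point): on the rotor axis, level with the ring's flat top, 125 mm up; axes are the housing's. Three entry slots, open above, each 19 degrees wide (a lug enters within 3 degrees either way). Their middles lie 0, 120, 240 degrees from this x axis PLUS one rotor angle of -0.4 to 0.4 rad, NOT measured: see it, or rest the lugs on the ring (3 to 6 N) and turn clockwise until the support gives way
- track_floor (a point): on the rotor axis, 14 mm below the ring's top: floor of the entry slots and of the tracks that lead from them clockwise seen from above (to negative yaw) under a roof 4.5 mm thick. Lug undersides at this height: the basket hangs in the tracks, not locked. More than 30 N between basket and juicer is forcing it; land on it at 15 mm/s or slower
- notch_floor (a point): on the rotor axis, 20 mm below the ring's top: floor of the locking notches, 6 mm deeper than the tracks. A lug drops in, if let down, once its middle is 27 to 34 degrees (0.47 to 0.60 rad) clockwise of its slot's middle; at 34 degrees it strikes an end stop. Lug undersides at this height: locked
- lemon_a: a lemon, 78x55x56 mm, right of the juicer; leave it alone. Origin: underside
- lemon_b: another lemon, 76x56x55 mm, right of the juicer; leave it alone. Origin: underside
- tomato: a tomato, 62 mm wide, 61 mm high, at the right; leave it alone. Origin: underside
- tumbler: an empty drinking glass, 84 mm wide, 89 mm high, behind the juicer; leave it alone. Origin: underside
- tub: a white tub with blue stripes, 80 mm wide, 88 mm high, at the left; leave it alone. Origin: underside
- juicer_lid: the extractor's clear lid with feed chute and orange pusher, 160 mm wide and 95 mm high, put aside at the front right, not needed; fixed. Origin: underside

How it is judged:
By the outcome, as a careful person would: the job done as asked, in the order asked, and still so for the second after the job is handed in, with the robot touching nothing.
It also fails if it takes over 64 s, if anything falls off the work surface, if the arm or the gripper's body presses on something with over 40 N, if the wrist force passes 120 N, or if a joint passes its speed limit or range.

## Working session

There is one attempt and no reset: what is moved stays moved. The work goes in short steps, Python scripts to look and compute and a tool call to move; the robot and the scene stay as the last step left them, time stands still between calls to the robot, and variables do not carry over. Pictures are saved under pics/ and viewed, at most 10 in all, crops included, and the job is handed in when it is done.

Besides the shell and the picture viewer there is one more tool, called after "Emit:" by a JSON object that holds its "fn" and its "kwargs", one argument or row to a line. apply_moves: Moves the arm, as the interface text tells. Its arguments: {"type":"object","properties":{"commands":{"type":"array","items":{"type":"object","properties":{"tx":{"type":"number"},"ty":{"type":"number"},"tz":{"type":"number"},"twist":{"type":"number"},"gripper":{"type":"number"}}}},"newtons":{"type":"number"}},"required":["commands"]}

```bash
mkdir -p pics; cat > h.py <<'E'
import numpy as np, cv2
from workcell import bot
from scipy.spatial.transform import Rotation as R
def cloud(name):
    s=bot.read_state(); im=bot.get_image(name); d=im["depth"]; K=np.array(im["intrinsics"])
    v,u=np.mgrid[:480,:640]
    c=np.stack([(u-K[0,2])*d/K[0,0],(v-K[1,2])*d/K[1,1],d],-1)
    if "view" in im: T=np.linalg.inv(np.array(im["view"]))
    else:
        T=np.eye(4);T[:3,:3]=R.from_rotvec(s["ee_rot"]).as_matrix();T[:3,3]=s["position"];T=T@np.array(im["hand_eye"])
    P=c@T[:3,:3].T+T[:3,3]; P[d==0]=np.nan
    return im,P,T
def save(im,f): cv2.imwrite(f,im["color"][:,:,::-1])
E
python3 - <<'E'
from h import *
s=bot.read_state(); print(s); print(R.from_rotvec(s["ee_rot"]).as_matrix().round(3))
for n in("top","scene"):
    im,P,T=cloud(n); save(im,f"pics/{n}0.png"); np.savez(f"{n}0.npz",c=im["color"],P=P,T=T,K=im["intrinsics"]); print(n,T.round(2).tolist())
im=bot.get_image("wrist");print(np.array(im["hand_eye"]).round(2).tolist())
E
```

```text
{'t': 0.0, 'q': array([ 1.60706134e+00,  3.59369304e-01,  1.10677992e-02, -3.79039164e-04,
       -1.22411251e+00, -2.88079940e-01]), 'qvel': array([-8.75475131e-05,  4.67904382e-05,  7.45189485e-04, -2.27646877e-03,
        4.00125755e-04,  7.57828749e-04]), 'effort': array([ 9.10825838e-04, -5.82715559e+01,  2.93052864e+01,  6.99683726e+00,
        6.99693774e-03, -1.61065159e-04]), 'position': array([168.11130231, 653.33015129, 291.23266189]), 'ee_rot': array([ 3.11505781e+00, -3.94499038e-01, -1.42099826e-04]), 'ft_force': array([0.18002792, 0.12205083, 0.30449339]), 'torque': array([-0.02016396,  0.01784554,  0.03108951]), 'grip_force': 0.0, 'finger_gap': 87.8888323456103}
[[ 0.968 -0.249 -0.   ]
 [-0.249 -0.968 -0.002]
 [ 0.     0.002 -1.   ]]
top [[0.02, -0.99, 0.14, 375.09], [-1.0, -0.02, -0.0, 138.86], [0.01, -0.14, -0.99, 1323.08], [0.0, 0.0, 0.0, 1.0]]
scene [[-1.0, -0.02, 0.03, 512.36], [-0.03, 0.64, -0.77, 1250.39], [-0.0, -0.77, -0.64, 1019.83], [0.0, 0.0, 0.0, 1.0]]
[[0.0, -0.96, -0.29, 78.87], [1.0, 0.0, 0.0, 0.8], [-0.0, -0.29, 0.96, -93.07], [0.0, 0.0, 0.0, 1.0]]
```

View pics/top0.png

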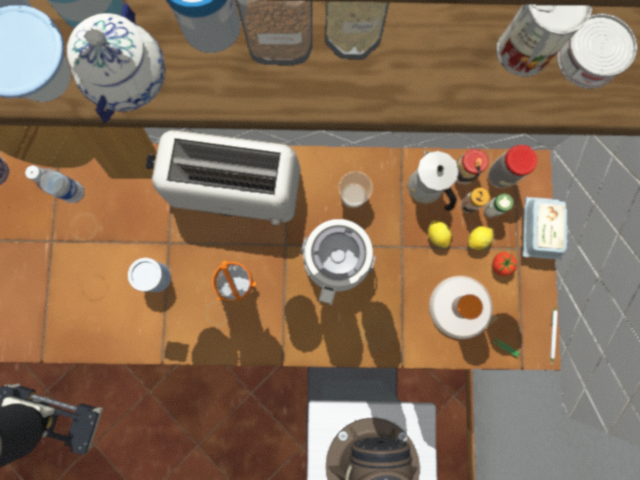

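View pics/scene0.png

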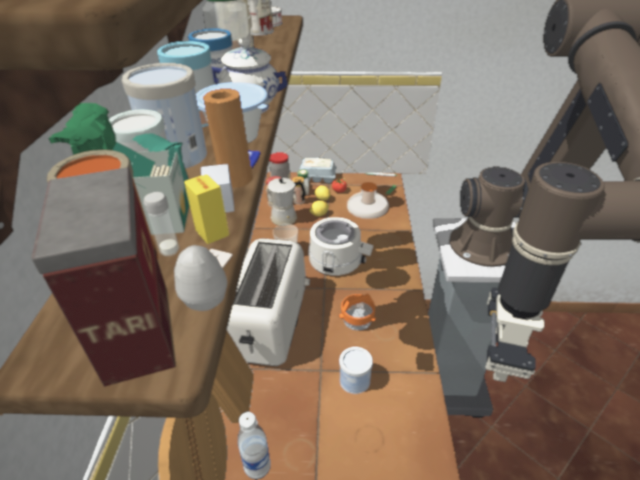

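The top view shows the basket at (233,282), the juicer at (340,255) with its spout at (327,295), the tub at (148,275) and the tumbler at (355,190). There is a shelf above the back of the counter. Next I measure the basket and juicer.

```bash
python3 - <<'E'
from h import *
z=np.load("top0.npz");P=z["P"];c=z["c"]
hsv=cv2.cvtColor(c,cv2.COLOR_RGB2HSV)
def reg(u0,u1,v0,v1):
    m=np.zeros((480,640),bool);m[v0:v1,u0:u1]=1;return m
m=reg(205,265,250,310)&(hsv[...,0]<16)&(hsv[...,1]>180)&(hsv[...,2]>150)&(P[...,2]>40)
Q=P[m];print("orange",len(Q),Q.min(0).round(1),Q.max(0).round(1))
h=Q[Q[:,2]>80];ctr=h.mean(0);w,V=np.linalg.eigh(np.cov(h[:,:2].T));print("handle",len(h),h.min(0),h.max(0),"mid",(h.min(0)+h.max(0))/2,ctr,np.sqrt(w),"yaw",np.arctan2(V[1,1],V[0,1]))
(cx,cy),r=cv2.minEnclosingCircle(Q[:,:2].astype(np.float32));print("orange circ",cx,cy,r)
# juicer
Q=P[reg(295,385,210,310)];Q=Q[(Q[:,2]>114)&(Q[:,2]<132)]
(cx,cy),r=cv2.minEnclosingCircle(Q[:,:2].astype(np.float32));print("juicer",len(Q),cx,cy,r,Q.min(0),Q.max(0))
for n,a in dict(tub=(125,172,255,295),tumbler=(335,375,170,212),toaster=(150,300,125,222),shelf=(150,300,10,120)).items():
    Q=P[reg(*a)];Q=Q[Q[:,2]>40];print(n,np.nanmin(Q,0).round(),np.nanmax(Q,0).round())
cv2.imwrite("pics/crop.png",cv2.resize(c[205:315,195:395,::-1],None,fx=4,fy=4,interpolation=cv2.INTER_CUBIC))
E
```

```text
orange 172 [405.5 299.5  40.1] [501.5 402.7  93.8]
handle 16 [424.07530145 345.5757372   82.73257196] [485.07204436 375.32920071  93.83383796] mid [454.5736729  360.45246895  88.28320496] [476.82557991 368.40605318  89.62937525] [ 3.42252351 15.50806621] yaw -2.7353318392033943
orange circ 450.2942810058594 355.7222595214844 56.791866302490234
juicer 1942 518.7462768554688 91.96692657470703 81.32886505126953 [438.493841    12.73255945 114.03421268] [598.44502144 173.26630801 131.71633347]
tub [423. 521.  40.] [501. 602.  95.]
tumbler [645.  10.  40.] [727.  93.  97.]
toaster [603. 170.  40.] [825. 585. 656.]
shelf [633. 166. 656.] [794. 382. 795.]
```

View pics/crop.png

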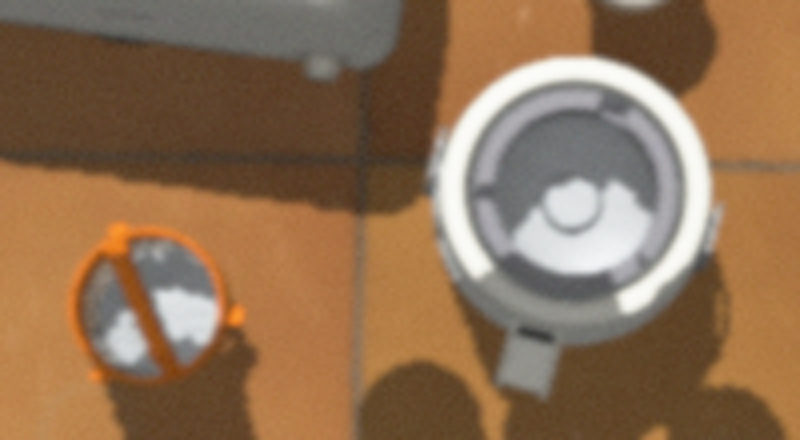

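Emit:
{"fn": "apply_moves", "kwargs": {
  "commands": [
    {"tx": 0.86, "ty": 0.54},
    {"tx": 0.86, "ty": 0.54},
    {"tx": 0.86, "ty": 0.54},
    {"tx": 0.86, "ty": 0.54},
    {"tx": 0.86, "ty": 0.54}
  ]
}}

```text
invalid input at $.commands[0]: expected keys tx, ty, tz, twist, gripper
```

Emit:
{"fn": "apply_moves", "kwargs": {
  "commands": [
    {"tx": 0.86, "ty": 0.54},
    {"tx": 0.86, "ty": 0.54},
    {"tx": 0.86, "ty": 0.54},
    {"tx": 0.86, "ty": 0.54},
    {"tx": 0.86, "ty": 0.54}
  ]
}}

```text
invalid input at $.commands[0]: expected keys tx, ty, tz, twist, gripper
```

Emit:
{"fn": "apply_moves", "kwargs": {
  "commands": [
    {"twist": 0},
    {"twist": 0}
  ]
}}

```text
invalid input at $.commands[0]: expected keys tx, ty, tz, twist, gripper
```

Emit:
{"fn": "apply_moves", "kwargs": {
  "commands": [
    {"tx": 0.86, "ty": 0.54, "tz": 0, "twist": 0, "gripper": 87},
    {"tx": 0.86, "ty": 0.54, "tz": 0, "twist": 0, "gripper": 87},
    {"tx": 0.86, "ty": 0.54, "tz": 0, "twist": 0, "gripper": 87},
    {"tx": 0.86, "ty": 0.54, "tz": 0, "twist": 0, "gripper": 87},
    {"tx": 0.86, "ty": 0.54, "tz": 0, "twist": 0, "gripper": 87}
  ]
}}

```text
t: 0.57
position: [308.7, 504.6, 292.0]
ee_rot: [3.116, -0.394, -0.0]
ft_force: [0.8, 0.9, -0.4]
finger_gap: 87.2
grip_force: 0.0
```

Emit:
{"fn": "apply_moves", "kwargs": {
  "commands": [
    {"tx": 0.86, "ty": 0.54, "tz": 0, "twist": 0, "gripper": 87},
    {"tx": 0.86, "ty": 0.54, "tz": 0, "twist": 0, "gripper": 87},
    {"tx": 0.86, "ty": 0.54, "tz": 0, "twist": 0, "gripper": 87},
    {"tx": 0.86, "ty": 0.54, "tz": 0, "twist": 0, "gripper": 87},
    {"tx": 0.86, "ty": 0.54, "tz": 0, "twist": 0, "gripper": 87}
  ]
}}

```text
t: 0.98
position: [448.4, 357.0, 292.2]
ee_rot: [-3.117, 0.394, 0.0]
ft_force: [-0.1, -0.6, 0.6]
finger_gap: 86.9
grip_force: 0.0
```

Emit:
{"fn": "apply_moves", "kwargs": {
  "commands": [
    {"tx": 0, "ty": 0, "tz": 0, "twist": 0, "gripper": 87},
    {"tx": 0, "ty": 0, "tz": 0, "twist": 0, "gripper": 87}
  ]
}}

```text
t: 1.15
position: [448.8, 356.9, 291.9]
ee_rot: [3.116, -0.401, -0.0]
ft_force: [-0.1, 0.2, -0.1]
finger_gap: 87.1
grip_force: 0.0
```

```bash
python3 - <<'E'
from h import *
im,P,T=cloud("wrist");save(im,"pics/w1.png");np.savez("w1.npz",c=im["color"],P=P,T=T,K=im["intrinsics"])
E
```

```text
(no output)
```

View pics/w1.png

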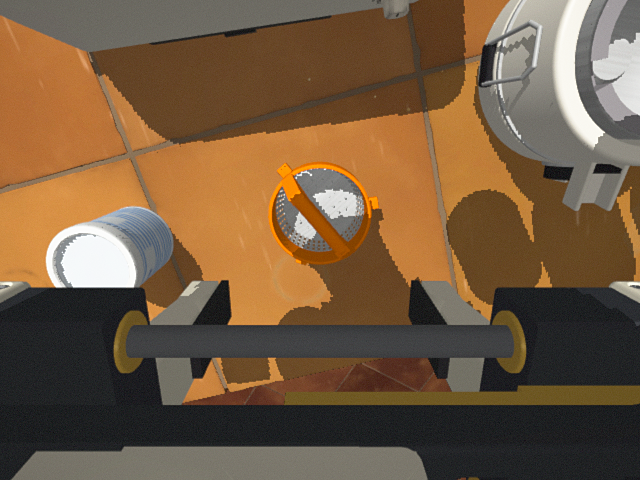

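The wrist view shows the basket at (320,215) with its handle from (285,170) to (350,255) and lugs at (284,170), (374,203) and about (298,260). The juicer is at the upper right. Next I move so the rotor is in view.

Emit:
{"fn": "apply_moves", "kwargs": {
  "commands": [
    {"tx": 0.33, "ty": 0.85, "tz": 0, "twist": 0, "gripper": 87},
    {"tx": 0.33, "ty": 0.85, "tz": 0, "twist": 0, "gripper": 87},
    {"tx": 0.33, "ty": 0.85, "tz": 0, "twist": 0, "gripper": 87},
    {"tx": 0.33, "ty": 0.85, "tz": 0, "twist": 0, "gripper": 87},
    {"tx": 0.33, "ty": 0.85, "tz": 0, "twist": 0, "gripper": 87}
  ]
}}

```text
t: 1.62
position: [468.4, 177.5, 292.2]
ee_rot: [-3.117, 0.39, -0.0]
ft_force: [0.9, 0.1, 0.0]
finger_gap: 87.0
grip_force: 0.0
```

Emit:
{"fn": "apply_moves", "kwargs": {
  "commands": [
    {"tx": 0.33, "ty": 0.85, "tz": -0.5, "twist": 0, "gripper": 87},
    {"tx": 0.33, "ty": 0.85, "tz": -0.5, "twist": 0, "gripper": 87},
    {"tx": 0, "ty": 0, "tz": 0, "twist": 0, "gripper": 87},
    {"tx": 0, "ty": 0, "tz": 0, "twist": 0, "gripper": 87}
  ]
}}

```text
t: 1.95
position: [477.9, 105.1, 333.5]
ee_rot: [-3.114, 0.396, -0.003]
ft_force: [-0.6, 1.4, -1.9]
finger_gap: 86.8
grip_force: 0.0
```

```bash
python3 - <<'E'
from h import *
im,P,T=cloud("wrist");save(im,"pics/w2.png");np.savez("w2.npz",c=im["color"],P=P,T=T,K=im["intrinsics"])
z=np.load("w1.npz");P=z["P"];c=z["c"];hsv=cv2.cvtColor(c,cv2.COLOR_RGB2HSV)
m=(hsv[...,0]<17)&(hsv[...,1]>190)&(hsv[...,2]>150)&(P[...,2]>30)&(P[...,2]<110);m[:,:250]=0;m[:,400:]=0;m[:150]=0;m[285:]=0
Q=P[m];print(len(Q),Q.min(0),Q.max(0))
h=Q[Q[:,2]>78];print("hz",np.percentile(h[:,2],[5,50,95]))
r=cv2.minAreaRect(h[:,:2].astype(np.float32));w,V=np.linalg.eigh(np.cov(h[:,:2].T));print("handle rect",r,h.mean(0),"yaw",np.arctan2(V[1,1],V[0,1]))
rim=Q[(Q[:,2]>56)&(Q[:,2]<63)]
from scipy.optimize import least_squares
f=least_squares(lambda p:np.hypot(rim[:,0]-p[0],rim[:,1]-p[1])-p[2],[450,356,46],loss="soft_l1");print("rim",f.x,np.std(f.fun))
l=Q[(np.hypot(*(Q[:,:2]-f.x[:2]).T)>51)];a=np.degrees(np.arctan2(l[:,1]-f.x[1],l[:,0]-f.x[0]));print("lugs",len(l),np.median(l[:,2]),np.histogram(a,bins=36,range=(-180,180)))
for k in(0,120,-120):
    b=[x for x in a if abs((x-23-k+180)%360-180)<20];print(k,len(b),np.mean(b) if b else 0)
E
```

```text
1757 [399.8070455  298.04914359  30.79498677] [502.72676633 403.15228685  94.60693876]
hz [90.45135314 92.20118547 93.46726112]
handle rect ((451.5186462402344, 356.8294677734375), (74.01386260986328, 11.933080673217773), 24.96790313720703) [450.59839862 355.73260939  91.96183583] yaw -2.705289248225529
rim [449.07817938 355.1698691   46.03876982] 1.1269710048986197
lugs 58 41.85181745159508 (array([ 0,  0,  0,  0,  0,  0,  0,  7,  8,  5,  0,  0,  0,  0,  0,  0,  0,
        0,  0,  7,  6,  5,  0,  0,  0,  0,  0,  0,  0,  0,  0,  1, 18,  1,
        0,  0]), array([-180., -170., -160., -150., -140., -130., -120., -110., -100.,
        -90.,  -80.,  -70.,  -60.,  -50.,  -40.,  -30.,  -20.,  -10.,
          0.,   10.,   20.,   30.,   40.,   50.,   60.,   70.,   80.,
         90.,  100.,  110.,  120.,  130.,  140.,  150.,  160.,  170.,
        180.]))
0 18 24.039308638180078
120 20 146.3067412418519
-120 20 -95.72747424886036
```

View pics/w2.png

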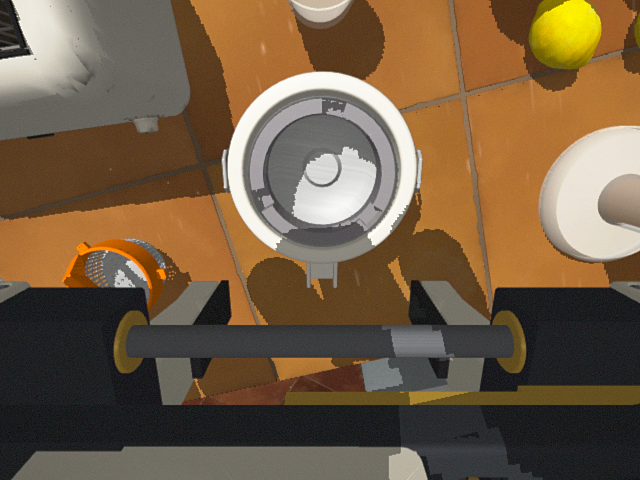

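The wrist view shows the rotor ring centred near (323,165), with slots at about (334,105), (265,200) and (372,213). Next I fit the ring and its slots.

```bash
python3 - <<'E'
from h import *
from scipy.optimize import least_squares
z=np.load("w2.npz");P=z["P"];c=z["c"].astype(float);T=z["T"];K=z["K"]
m=(P[...,2]>112)&(P[...,2]<132);m[290:]=0;m[:,:215]=0;m[:,430:]=0
Q=P[m];r0=np.hypot(Q[:,0]-519,Q[:,1]-92);print("z near ring",np.median(Q[(r0>51)&(r0<61)][:,2]),"housing z",np.median(Q[(r0>70)&(r0<80)][:,2]))
ring=Q[(r0<66)&(Q[:,2]>121)]
W=np.linalg.inv(T)
def px(p):
    q=p@W[:3,:3].T+W[:3,3];return q[:,0]/q[:,2]*K[0,0]+K[0,2],q[:,1]/q[:,2]*K[1,1]+K[1,2]
# ring inner/outer edges by angle
a=np.degrees(np.arctan2(ring[:,1]-92,ring[:,0]-519));pi=[];po=[]
for k in range(-180,180,4):
    s=ring[np.abs((a-k+180)%360-180)<2]
    if len(s)<5:continue
    rr=np.hypot(s[:,0]-519,s[:,1]-92);pi.append(s[rr.argmin()]);po.append(s[rr.argmax()])
pi=np.array(pi);po=np.array(po)
for n,p in(("in",pi),("out",po)):
    f=least_squares(lambda q:np.hypot(p[:,0]-q[0],p[:,1]-q[1])-q[2],[519,92,55],loss="soft_l1");print(n,f.x,np.std(f.fun))
    if n=="out":C=f.x[:2]
# housing outer
H=Q[r0>60];(x,y),r=cv2.minEnclosingCircle(H[:,:2].astype(np.float32));print("housing",x,y,r)
g=np.arange(-180,180,2.)
rad=np.array([52,54,56,58])
z0=125
A,B=np.meshgrid(np.radians(g),rad)
p=np.stack([C[0]+B*np.cos(A),C[1]+B*np.sin(A),0*A+z0],-1).reshape(-1,3)
u,v=px(p);I=cv2.remap(c.mean(2).astype(np.float32),u.astype(np.float32)[None],v.astype(np.float32)[None],1).reshape(A.shape)
D=cv2.remap(P[...,2].astype(np.float32),u.astype(np.float32)[None],v.astype(np.float32)[None],0).reshape(A.shape)
for i,k in enumerate(g): print(int(k),int(I[:3,i].mean()),D[:3,i].round().astype(int) if not np.isnan(D[:3,i]).any() else D[:3,i],end="; ")
tub=np.load("w1.npz")["P"];t=np.load("top0.npz")["P"][125:222,240:300];t=t[(t[...,2]<300)&(t[...,2]>100)];print("\ntoaster top",t.min(0),np.percentile(t,99,axis=0))
E
```

```text
z near ring 125.46962831564906 housing z 121.43421099723247
in [517.54535084  92.12936285  49.46924038] 3.568505740112109
out [517.97155788  92.18116806  62.64410683] 1.6015261798992637
housing 517.4224243164062 92.18231964111328 81.21646881103516
-180 82 [126 125 125]; -178 83 [126 125 125]; -176 84 [126 126 126]; -174 84 [124 126 125]; -172 82 [126 125 125]; -170 84 [125 125 126]; -168 83 [125 125 127]; -166 82 [126 126 126]; -164 84 [125 126 124]; -162 82 [126 127 125]; -160 83 [126 125 125]; -158 86 [126 126 126]; -156 146 [126 126 125]; -154 151 [125 126 126]; -152 157 [111 111 112]; -150 161 [111 110 112]; -148 162 [112 111 112]; -146 162 [111 111 112]; -144 162 [111 112 111]; -142 161 [113 112 111]; -140 162 [112 111 111]; -138 161 [111 111 112]; -136 100 [111 112 112]; -134 145 [126 125 126]; -132 164 [126 126 124]; -130 162 [126 125 126]; -128 162 [125 127 126]; -126 162 [126 125 125]; -124 163 [126 126 126]; -122 163 [126 126 126]; -120 163 [126 125 125]; -118 161 [126 126 126]; -116 161 [125 127 126]; -114 161 [126 125 125]; -112 161 [126 126 126]; -110 162 [126 127 126]; 
[... 2668 characters left out ...]
26]; 126 161 [126 127 126]; 128 161 [127 126 124]; 130 161 [125 125 126]; 132 162 [126 125 125]; 134 162 [126 125 126]; 136 110 [125 126 126]; 138 101 [126 125 125]; 140 84 [127 126 125]; 142 82 [126 125 125]; 144 83 [127 125 125]; 146 82 [126 125 125]; 148 83 [126 125 127]; 150 82 [126 124 125]; 152 83 [126 127 126]; 154 83 [126 125 126]; 156 81 [125 125 126]; 158 83 [127 125 125]; 160 83 [126 125 126]; 162 84 [125 124 126]; 164 84 [126 126 124]; 166 82 [124 126 125]; 168 82 [126 125 126]; 170 82 [124 126 126]; 172 83 [125 125 126]; 174 83 [124 126 124]; 176 84 [125 126 127]; 178 84 [126 126 126]; 
toaster top [609.45326654 194.0904131  100.03629401] [821.71900471 331.40147249 193.4624803 ]
```

Emit:
{"fn": "apply_moves", "kwargs": {
  "commands": [
    {"tx": -0.32, "ty": -0.842, "tz": 0.3, "twist": 0, "gripper": 87},
    {"tx": -0.32, "ty": -0.842, "tz": 0.3, "twist": 0, "gripper": 87},
    {"tx": -0.32, "ty": -0.842, "tz": 0.3, "twist": 0, "gripper": 87},
    {"tx": -0.32, "ty": -0.842, "tz": 0.3, "twist": 0, "gripper": 87},
    {"tx": -0.32, "ty": -0.842, "tz": 0.3, "twist": 0, "gripper": 87}
  ]
}}

```text
t: 2.42
position: [455.9, 287.5, 270.7]
ee_rot: [3.116, -0.391, -0.001]
ft_force: [1.0, 0.7, 0.5]
finger_gap: 86.9
grip_force: 0.0
```

Emit:
{"fn": "apply_moves", "kwargs": {
  "commands": [
    {"tx": -0.32, "ty": -0.842, "tz": 0.3, "twist": 0, "gripper": 87},
    {"tx": -0.32, "ty": -0.842, "tz": 0.3, "twist": 0, "gripper": 87},
    {"tx": 0, "ty": 0, "tz": 0, "twist": -0.94, "gripper": 70},
    {"tx": 0, "ty": 0, "tz": 0, "twist": -0.94, "gripper": 50},
    {"tx": 0, "ty": 0, "tz": 0, "twist": -0.93, "gripper": 50}
  ]
}}

```text
t: 2.83
position: [447.7, 358.3, 246.1]
ee_rot: [3.138, 0.08, -0.003]
ft_force: [0.2, -0.4, -0.8]
finger_gap: 72.2
grip_force: 0.0
```

Emit:
{"fn": "apply_moves", "kwargs": {
  "commands": [
    {"tx": 0, "ty": 0, "tz": 0, "twist": -0.94, "gripper": 50},
    {"tx": 0, "ty": 0, "tz": 0, "twist": -0.94, "gripper": 50},
    {"tx": 0, "ty": 0, "tz": 0, "twist": -0.93, "gripper": 50},
    {"tx": 0, "ty": 0, "tz": 0, "twist": -0.93, "gripper": 50},
    {"tx": 0, "ty": 0, "tz": 0, "twist": 0, "gripper": 50}
  ]
}}

```text
t: 3.25
position: [448.2, 357.4, 246.9]
ee_rot: [3.064, 0.687, -0.003]
ft_force: [-0.1, 0.4, -0.1]
finger_gap: 50.4
grip_force: 0.0
```

```bash
cat >> h.py <<'E'
def tgt(x,y,psi_deg,z):
    s=bot.read_state();M=R.from_rotvec(s["ee_rot"]).as_matrix();d=np.array([x,y,z])-s["position"]
    psi=np.degrees(np.arctan2(M[1,0],M[0,0]));print("pos",s["position"].round(2),"psi",psi.round(2),"tilt",M[:2,2].round(4),"t",s["t"],"q6",s["q"][5].round(2),"F",s["ft_force"].round(2),"M",s["torque"].round(2))
    print("units txyz",(M.T@d/40).round(3),"twist",round((psi-psi_deg)/6,3))
E
python3 -c "
from h import *
tgt(450,355.7,24.9,131)"
```

```text
pos [448.2  357.39 246.91] psi 25.27 tilt [-0.0013 -0.0014] t 3.25 q6 1.0 F [-0.14  0.36 -0.07] M [-0.04 -0.02 -0.05]
units txyz [0.028 0.055 2.898] twist 0.062
```

Emit:
{"fn": "apply_moves", "kwargs": {
  "commands": [
    {"tx": 0.028, "ty": 0.055, "tz": 0.8, "twist": 0.06, "gripper": 50},
    {"tx": 0, "ty": 0, "tz": 0.8, "twist": 0, "gripper": 50},
    {"tx": 0, "ty": 0, "tz": 0.6, "twist": 0, "gripper": 50},
    {"tx": 0, "ty": 0, "tz": 0.4, "twist": 0, "gripper": 50},
    {"tx": 0, "ty": 0, "tz": 0.3, "twist": 0, "gripper": 50}
  ]
}}

```text
t: 3.67
position: [450.0, 354.5, 129.3]
ee_rot: [3.068, 0.663, -0.005]
ft_force: [-1.1, 0.3, -0.2]
finger_gap: 49.9
grip_force: 0.0
```

Emit:
{"fn": "apply_moves", "kwargs": {
  "commands": [
    {"tx": 0, "ty": 0, "tz": 0, "twist": 0, "gripper": 30},
    {"tx": 0, "ty": 0, "tz": 0, "twist": 0, "gripper": 20},
    {"tx": 0, "ty": 0, "tz": 0, "twist": 0, "gripper": 16},
    {"tx": 0, "ty": 0, "tz": 0, "twist": 0, "gripper": 13},
    {"tx": 0, "ty": 0, "tz": 0, "twist": 0, "gripper": 5}
  ],
  "newtons": 25
}}

```text
t: 4.08
position: [451.8, 355.0, 133.2]
ee_rot: [-3.069, -0.666, -0.002]
ft_force: [0.2, -0.5, -0.3]
finger_gap: 22.4
grip_force: 0.0
```

Emit:
{"fn": "apply_moves", "kwargs": {
  "commands": [
    {"tx": 0, "ty": 0, "tz": 0, "twist": 0, "gripper": 5},
    {"tx": 0, "ty": 0, "tz": 0, "twist": 0, "gripper": 5},
    {"tx": 0, "ty": 0, "tz": 0, "twist": 0, "gripper": 5},
    {"tx": 0, "ty": 0, "tz": 0, "twist": 0, "gripper": 5}
  ],
  "newtons": 25
}}

```text
t: 4.42
position: [451.8, 354.8, 132.7]
ee_rot: [-3.069, -0.667, -0.001]
ft_force: [-1.4, 2.3, 3.0]
finger_gap: 11.7
grip_force: 25.0
```

```bash
python3 -c "
from h import *
tgt(450,355.7,24.9,131)"
```

```text
pos [451.85 354.78 132.66] psi 24.51 tilt [0.0007 0.001 ] t 4.4167 q6 0.99 F [-1.42  2.31  3.02] M [ 0.4   0.28 -0.  ]
units txyz [-0.032 -0.04   0.042] twist -0.065
```

Emit:
{"fn": "apply_moves", "kwargs": {
  "commands": [
    {"tx": 0, "ty": 0, "tz": -0.3, "twist": 0, "gripper": 5},
    {"tx": 0, "ty": 0, "tz": -0.6, "twist": 0, "gripper": 5},
    {"tx": 0, "ty": 0, "tz": -0.8, "twist": 0, "gripper": 5},
    {"tx": 0, "ty": 0, "tz": -0.8, "twist": 0, "gripper": 5},
    {"tx": 0, "ty": 0, "tz": -0.8, "twist": 0, "gripper": 5}
  ]
}}

```text
t: 4.83
position: [451.2, 353.7, 265.0]
ee_rot: [3.069, 0.666, -0.002]
ft_force: [-0.0, 2.5, -1.7]
finger_gap: 11.8
grip_force: 25.0
```

Emit:
{"fn": "apply_moves", "kwargs": {
  "commands": [
    {"tx": 0, "ty": 0, "tz": -0.4, "twist": 0.9, "gripper": 5},
    {"tx": 0, "ty": 0, "tz": -0.1, "twist": 0.9, "gripper": 5},
    {"tx": 0, "ty": 0, "tz": 0, "twist": 0.9, "gripper": 5},
    {"tx": 0, "ty": 0, "tz": 0, "twist": 0.9, "gripper": 5},
    {"tx": 0, "ty": 0, "tz": 0, "twist": 0.9, "gripper": 5}
  ]
}}

```text
t: 5.25
position: [451.3, 353.9, 283.9]
ee_rot: [3.14, -0.076, -0.001]
ft_force: [-0.6, -0.6, -1.7]
finger_gap: 11.5
grip_force: 25.0
```

Emit:
{"fn": "apply_moves", "kwargs": {
  "commands": [
    {"tx": 0, "ty": 0, "tz": 0, "twist": 0.9, "gripper": 5},
    {"tx": 0, "ty": 0, "tz": 0, "twist": 0.9, "gripper": 5},
    {"tx": 0, "ty": 0, "tz": 0, "twist": 0.9, "gripper": 5},
    {"tx": 0, "ty": 0, "tz": 0, "twist": 0.85, "gripper": 5},
    {"tx": 0, "ty": 0, "tz": 0, "twist": 0, "gripper": 5}
  ]
}}

```text
t: 5.67
position: [451.3, 353.9, 283.7]
ee_rot: [3.072, -0.654, -0.001]
ft_force: [-0.1, 0.5, -2.4]
finger_gap: 11.8
grip_force: 25.0
```

```bash
python3 - <<'E'
from h import *
im,P,T=cloud("wrist");save(im,"pics/w3.png")
s=bot.read_state();M=R.from_rotvec(s["ee_rot"]).as_matrix();L=(P-s["position"])@M
c=im["color"];hsv=cv2.cvtColor(c,cv2.COLOR_RGB2HSV)
m=(hsv[...,0]<17)&(hsv[...,1]>190)&(hsv[...,2]>120)&(L[...,2]>30)&(L[...,2]<110)
Q=L[m];print(len(Q),Q.min(0),Q.max(0))
rim=Q[(Q[:,2]>70)&(Q[:,2]<76)]
from scipy.optimize import least_squares
f=least_squares(lambda p:np.hypot(rim[:,0]-p[0],rim[:,1]-p[1])-46,[0,0],loss="soft_l1");print("rim",len(rim),f.x,np.std(f.fun))
r=np.hypot(*(Q[:,:2]-f.x).T);l=Q[(r>51)];print("lug",len(l),l.mean(0) if len(l) else 0,l.min(0),l.max(0))
tgt(519,91.7,-23.8,285)
E
```

```text
7758 [-48.92106736 -46.87552557  37.71442131] [ 56.06538158  48.60301766 102.73652347]
rim 1572 [-0.63081678  1.11486965] 1.0337972721861
lug 268 [53.27706851  0.94586353 90.26281923] [50.11820151 -4.52770399 88.26525685] [56.06538158  6.77589634 95.0860686 ]
pos [451.38 353.99 283.67] psi -23.72 tilt [-0.0008 -0.0008] t 5.7167 q6 0.15 F [ 0.12 -0.09 -2.13] M [ 0.01  0.01 -0.03]
units txyz [ 4.186  5.323 -0.029] twist 0.013
```

View pics/w3.png

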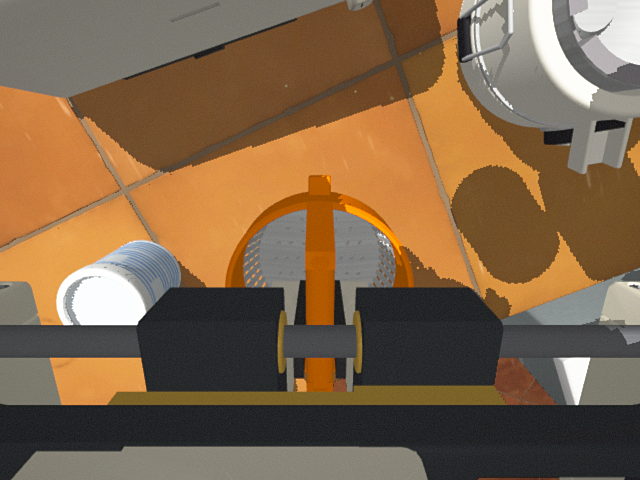

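The basket is held straight and on centre, with lug 0 at (319,183). Next I carry it over the rotor.

Emit:
{"fn": "apply_moves", "kwargs": {
  "commands": [
    {"tx": 0.3, "ty": 0.4, "tz": 0, "twist": 0, "gripper": 5},
    {"tx": 0.5, "ty": 0.63, "tz": 0, "twist": 0, "gripper": 5},
    {"tx": 0.6, "ty": 0.75, "tz": 0, "twist": 0, "gripper": 5},
    {"tx": 0.6, "ty": 0.75, "tz": 0, "twist": 0, "gripper": 5},
    {"tx": 0.6, "ty": 0.75, "tz": 0, "twist": 0, "gripper": 5}
  ]
}}

```text
t: 6.13
position: [493.7, 190.8, 284.0]
ee_rot: [3.075, -0.64, -0.001]
ft_force: [0.1, -0.3, -2.0]
finger_gap: 11.5
grip_force: 25.0
```

Emit:
{"fn": "apply_moves", "kwargs": {
  "commands": [
    {"tx": 0.6, "ty": 0.75, "tz": 0, "twist": 0, "gripper": 5},
    {"tx": 0.5, "ty": 0.63, "tz": 0, "twist": 0, "gripper": 5},
    {"tx": 0.3, "ty": 0.4, "tz": 0, "twist": 0, "gripper": 5},
    {"tx": 0.18, "ty": 0.24, "tz": 0, "twist": 0, "gripper": 5},
    {"tx": 0, "ty": 0, "tz": 0, "twist": 0, "gripper": 5}
  ]
}}

```text
t: 6.55
position: [519.2, 90.9, 284.0]
ee_rot: [3.074, -0.647, -0.001]
ft_force: [-0.2, -0.2, -2.2]
finger_gap: 11.9
grip_force: 25.0
```

Emit:
{"fn": "apply_moves", "kwargs": {
  "commands": [
    {"tx": 0, "ty": 0, "tz": 0, "twist": 0, "gripper": 5},
    {"tx": 0, "ty": 0, "tz": 0, "twist": 0, "gripper": 5},
    {"tx": 0, "ty": 0, "tz": 0, "twist": 0, "gripper": 5}
  ]
}}

```text
t: 6.8
position: [519.0, 93.9, 284.1]
ee_rot: [-3.075, 0.645, 0.0]
ft_force: [-0.1, -0.1, -1.6]
finger_gap: 11.9
grip_force: 25.0
```

```bash
python3 -c "
from h import *
tgt(519.2,92.8,-23.8,250)"
```

```text
pos [518.98  93.89 284.08] psi -23.68 tilt [-0.0001  0.0001] t 6.8 q6 0.61 F [-0.05 -0.06 -1.59] M [0.04 0.02 0.01]
units txyz [0.016 0.023 0.852] twist 0.019
```

Emit:
{"fn": "apply_moves", "kwargs": {
  "commands": [
    {"tx": 0.016, "ty": 0.023, "tz": 0.3, "twist": 0.02, "gripper": 5},
    {"tx": 0, "ty": 0, "tz": 0.4, "twist": 0, "gripper": 5},
    {"tx": 0, "ty": 0, "tz": 0.35, "twist": 0, "gripper": 5},
    {"tx": 0, "ty": 0, "tz": 0.2, "twist": 0, "gripper": 5},
    {"tx": 0, "ty": 0, "tz": 0, "twist": 0, "gripper": 5}
  ]
}}

```text
t: 7.22
position: [518.3, 92.3, 232.4]
ee_rot: [3.072, -0.648, -0.004]
ft_force: [-0.5, 0.2, -2.5]
finger_gap: 11.8
grip_force: 25.0
```

Emit:
{"fn": "apply_moves", "kwargs": {
  "commands": [
    {"tx": 0, "ty": 0, "tz": 0, "twist": 0, "gripper": 5},
    {"tx": 0, "ty": 0, "tz": 0, "twist": 0, "gripper": 5}
  ]
}}

```text
t: 7.38
position: [519.8, 92.4, 235.0]
ee_rot: [-3.073, 0.649, -0.002]
ft_force: [0.6, -0.1, -0.7]
finger_gap: 12.0
grip_force: 25.0
```

```bash
python3 -c "
from h import *
tgt(519.2,92.8,-23.8,222)"
```

```text
pos [519.79  92.43 234.98] psi -23.85 tilt [0.0011 0.0002] t 7.3833 q6 0.61 F [ 0.63 -0.15 -0.68] M [-0.04 -0.06  0.01]
units txyz [-0.018 -0.002  0.325] twist -0.009
```

Emit:
{"fn": "apply_moves", "kwargs": {
  "commands": [
    {"tx": -0.015, "ty": 0, "tz": 0.03, "twist": 0, "gripper": 5},
    {"tx": 0, "ty": 0, "tz": 0.03, "twist": 0, "gripper": 5},
    {"tx": 0, "ty": 0, "tz": 0.03, "twist": 0, "gripper": 5},
    {"tx": 0, "ty": 0, "tz": 0.03, "twist": 0, "gripper": 5},
    {"tx": 0, "ty": 0, "tz": 0.03, "twist": 0, "gripper": 5}
  ]
}}

```text
t: 7.8
position: [518.8, 92.1, 228.2]
ee_rot: [-3.073, 0.651, -0.0]
ft_force: [-0.2, -0.4, -1.6]
finger_gap: 11.3
grip_force: 25.0
```

Emit:
{"fn": "apply_moves", "kwargs": {
  "commands": [
    {"tx": 0, "ty": 0, "tz": 0.025, "twist": 0, "gripper": 5},
    {"tx": 0, "ty": 0, "tz": 0.025, "twist": 0, "gripper": 5},
    {"tx": 0, "ty": 0, "tz": 0.025, "twist": 0, "gripper": 5},
    {"tx": 0, "ty": 0, "tz": 0.025, "twist": 0, "gripper": 5},
    {"tx": 0, "ty": 0, "tz": 0.025, "twist": 0, "gripper": 5}
  ]
}}

```text
t: 8.22
position: [518.8, 92.1, 223.0]
ee_rot: [3.073, -0.651, -0.0]
ft_force: [-0.2, -0.0, -2.3]
finger_gap: 11.8
grip_force: 25.0
```

```bash
python3 -c "
from h import *
tgt(519.2,92.8,-23.8,222)"
```

```text
pos [518.78  92.1  223.03] psi -23.91 tilt [-0. -0.] t 8.2167 q6 0.61 F [-0.2  -0.02 -2.26] M [ 0.04 -0.06  0.  ]
units txyz [ 0.002 -0.02   0.026] twist -0.018
```

Emit:
{"fn": "apply_moves", "kwargs": {
  "commands": [
    {"tx": 0, "ty": -0.01, "tz": 0.02, "twist": 0, "gripper": 5},
    {"tx": 0, "ty": 0, "tz": 0.02, "twist": 0, "gripper": 5},
    {"tx": 0, "ty": 0, "tz": 0.02, "twist": 0, "gripper": 5},
    {"tx": 0, "ty": 0, "tz": 0.02, "twist": 0, "gripper": 5}
  ]
}}

```text
t: 8.55
position: [518.9, 92.5, 219.9]
ee_rot: [3.073, -0.651, -0.0]
ft_force: [0.8, -0.4, -2.4]
finger_gap: 11.8
grip_force: 25.0
```

```bash
python3 -c "
from h import *
tgt(519.2,92.8,-23.8,207.7)"
```

```text
pos [518.93  92.49 219.87] psi -23.91 tilt [-0. -0.] t 8.55 q6 0.6 F [ 0.79 -0.36 -2.42] M [ 0.   -0.03  0.03]
units txyz [ 0.003 -0.01   0.304] twist -0.018
```

No contact at 219.9, below the ring top, so the lugs are probably entering their slots. I continue slowly.

Emit:
{"fn": "apply_moves", "kwargs": {
  "commands": [
    {"tx": 0, "ty": 0, "tz": 0.025, "twist": 0, "gripper": 5},
    {"tx": 0, "ty": 0, "tz": 0.025, "twist": 0, "gripper": 5},
    {"tx": 0, "ty": 0, "tz": 0.025, "twist": 0, "gripper": 5},
    {"tx": 0, "ty": 0, "tz": 0.025, "twist": 0, "gripper": 5}
  ]
}}

```text
t: 8.88
position: [518.9, 92.5, 215.9]
ee_rot: [3.073, -0.651, -0.0]
ft_force: [0.2, 0.1, -1.0]
finger_gap: 11.9
grip_force: 25.0
```

Emit:
{"fn": "apply_moves", "kwargs": {
  "commands": [
    {"tx": 0, "ty": 0, "tz": 0.025, "twist": 0, "gripper": 5},
    {"tx": 0, "ty": 0, "tz": 0.025, "twist": 0, "gripper": 5},
    {"tx": 0, "ty": 0, "tz": 0.025, "twist": 0, "gripper": 5},
    {"tx": 0, "ty": 0, "tz": 0.025, "twist": 0, "gripper": 5}
  ]
}}

```text
t: 9.22
position: [519.0, 92.5, 211.9]
ee_rot: [-3.073, 0.651, -0.0]
ft_force: [0.3, 0.3, -2.2]
finger_gap: 11.8
grip_force: 25.0
```

```bash
python3 -c "
from h import *
tgt(519.2,92.8,-23.8,207.7)"
```

```text
pos [518.97  92.51 211.87] psi -23.9 tilt [0. 0.] t 9.2167 q6 0.6 F [ 0.33  0.31 -2.16] M [ 0.01 -0.02 -0.01]
units txyz [ 0.002 -0.009  0.104] twist -0.017
```

Emit:
{"fn": "apply_moves", "kwargs": {
  "commands": [
    {"tx": 0, "ty": 0, "tz": 0.02, "twist": 0, "gripper": 5},
    {"tx": 0, "ty": 0, "tz": 0.02, "twist": 0, "gripper": 5},
    {"tx": 0, "ty": 0, "tz": 0.02, "twist": 0, "gripper": 5},
    {"tx": 0, "ty": 0, "tz": 0.015, "twist": 0, "gripper": 5}
  ]
}}

```text
t: 9.55
position: [518.9, 92.5, 208.9]
ee_rot: [-3.073, 0.651, 0.0]
ft_force: [1.3, -0.8, -2.7]
finger_gap: 12.1
grip_force: 25.0
```

Emit:
{"fn": "apply_moves", "kwargs": {
  "commands": [
    {"tx": 0, "ty": 0, "tz": 0.015, "twist": 0, "gripper": 5},
    {"tx": 0, "ty": 0, "tz": 0.015, "twist": 0, "gripper": 5}
  ]
}}

```text
t: 9.72
position: [518.9, 92.5, 207.7]
ee_rot: [-3.073, 0.651, -0.0]
ft_force: [0.1, -0.2, -1.5]
finger_gap: 11.7
grip_force: 25.0
```

Emit:
{"fn": "apply_moves", "kwargs": {
  "commands": [
    {"tx": 0, "ty": 0, "tz": 0.012, "twist": 0, "gripper": 5},
    {"tx": 0, "ty": 0, "tz": 0, "twist": 0, "gripper": 5}
  ]
}}

```text
t: 9.88
position: [519.0, 92.5, 207.4]
ee_rot: [3.073, -0.651, 0.0]
ft_force: [0.4, -1.0, -1.4]
finger_gap: 12.2
grip_force: 25.0
```

Emit:
{"fn": "apply_moves", "kwargs": {
  "commands": [
    {"tx": 0, "ty": 0, "tz": 0.012, "twist": 0, "gripper": 5},
    {"tx": 0, "ty": 0, "tz": 0, "twist": 0, "gripper": 5}
  ]
}}

```text
t: 10.05
position: [519.0, 92.5, 207.0]
ee_rot: [-3.074, 0.65, -0.0]
ft_force: [-1.2, -0.2, 1.1]
finger_gap: 11.4
grip_force: 25.0
```

```bash
python3 -c "
from h import *
tgt(519.2,92.8,-23.8,207.7)"
```

```text
pos [519.04  92.47 207.03] psi -23.9 tilt [ 0.0003 -0.0001] t 10.05 q6 0.6 F [-1.22 -0.18  1.11] M [-0.1   0.32 -0.03]
units txyz [ 0.    -0.009 -0.017] twist -0.016
```

Emit:
{"fn": "apply_moves", "kwargs": {
  "commands": [
    {"tx": 0, "ty": 0, "tz": -0.01, "twist": 0.3, "gripper": 5},
    {"tx": 0, "ty": 0, "tz": 0, "twist": 0.3, "gripper": 5},
    {"tx": 0, "ty": 0.003, "tz": 0, "twist": 0.4, "gripper": 5},
    {"tx": 0, "ty": 0, "tz": 0, "twist": 0, "gripper": 5}
  ]
}}

```text
t: 10.38
position: [519.1, 92.3, 207.4]
ee_rot: [-3.034, 0.813, -0.001]
ft_force: [0.5, 0.2, -0.3]
finger_gap: 11.4
grip_force: 25.0
```

```bash
python3 -c "
from h import *
tgt(519.0,92.5,-54.3,207)"
```

```text
pos [519.06  92.32 207.38] psi -30.01 tilt [ 0.0004 -0.    ] t 10.3833 q6 0.5 F [ 0.48  0.22 -0.28] M [-0.14 -0.02  0.03]
units txyz [-0.004 -0.003  0.01 ] twist 4.048
```

Emit:
{"fn": "apply_moves", "kwargs": {
  "commands": [
    {"tx": 0, "ty": 0.003, "tz": 0, "twist": 0.4, "gripper": 5},
    {"tx": 0, "ty": 0, "tz": 0, "twist": 0.4, "gripper": 5},
    {"tx": 0, "ty": 0.003, "tz": 0, "twist": 0.4, "gripper": 5},
    {"tx": 0, "ty": 0, "tz": 0, "twist": 0.4, "gripper": 5},
    {"tx": 0, "ty": 0.003, "tz": 0, "twist": 0.4, "gripper": 5}
  ]
}}

```text
t: 10.8
position: [518.8, 92.0, 207.3]
ee_rot: [2.934, -1.124, 0.0]
ft_force: [0.5, -0.0, -0.2]
finger_gap: 11.7
grip_force: 25.0
```

```bash
python3 -c "
from h import *
tgt(519.0,92.5,-54.3,207)"
```

```text
pos [518.77  91.98 207.31] psi -41.93 tilt [ 0.0002 -0.0002] t 10.8 q6 0.29 F [ 0.52 -0.03 -0.22] M [-0.43 -0.03  0.07]
units txyz [-0.004 -0.014  0.008] twist 2.062
```

Emit:
{"fn": "apply_moves", "kwargs": {
  "commands": [
    {"tx": 0, "ty": 0, "tz": 0, "twist": 0.4, "gripper": 5},
    {"tx": 0, "ty": 0.003, "tz": 0, "twist": 0.4, "gripper": 5},
    {"tx": 0, "ty": 0, "tz": 0, "twist": 0.4, "gripper": 5},
    {"tx": 0, "ty": 0, "tz": 0, "twist": 0.3, "gripper": 5}
  ]
}}

```text
t: 11.13
position: [518.6, 91.9, 207.2]
ee_rot: [-2.836, 1.351, -0.0]
ft_force: [0.4, -0.5, -1.7]
finger_gap: 12.0
grip_force: 25.0
```

Emit:
{"fn": "apply_moves", "kwargs": {
  "commands": [
    {"tx": 0, "ty": 0.003, "tz": 0, "twist": 0.3, "gripper": 5},
    {"tx": 0, "ty": 0, "tz": 0, "twist": 0.25, "gripper": 5},
    {"tx": 0, "ty": 0, "tz": 0, "twist": 0, "gripper": 5}
  ]
}}

```text
t: 11.38
position: [518.3, 91.9, 207.0]
ee_rot: [2.796, -1.431, -0.001]
ft_force: [0.5, -0.6, -0.9]
finger_gap: 12.0
grip_force: 25.0
```

```bash
python3 -c "
from h import *
tgt(519.0,92.5,-54.3,207)"
```

```text
pos [518.34  91.94 206.97] psi -54.21 tilt [-0.0004  0.0001] t 11.3833 q6 0.08 F [ 0.46 -0.55 -0.91] M [-0.02 -0.02 -0.01]
units txyz [-0.002 -0.022 -0.001] twist 0.015
```

Emit:
{"fn": "apply_moves", "kwargs": {
  "commands": [
    {"tx": 0, "ty": 0, "tz": 0.018, "twist": 0, "gripper": 5},
    {"tx": 0, "ty": 0, "tz": 0.018, "twist": 0, "gripper": 5},
    {"tx": 0, "ty": 0, "tz": 0, "twist": 0, "gripper": 5}
  ]
}}

```text
t: 11.63
position: [518.4, 91.9, 205.5]
ee_rot: [2.797, -1.43, -0.0]
ft_force: [-0.7, 0.3, -1.5]
finger_gap: 11.9
grip_force: 25.0
```

```bash
python3 -c "
from h import *
tgt(519.0,92.5,-54.3,201.1)"
```

```text
pos [518.39  91.92 205.5 ] psi -54.16 tilt [-0.0003 -0.0001] t 11.6333 q6 0.08 F [-0.73  0.28 -1.49] M [ 0.07 -0.02 -0.02]
units txyz [-0.003 -0.021  0.11 ] twist 0.024
```

The basket dropped below track level with no load, so the lugs are in the notches. I keep lowering.

Emit:
{"fn": "apply_moves", "kwargs": {
  "commands": [
    {"tx": 0, "ty": 0, "tz": 0.02, "twist": 0, "gripper": 5},
    {"tx": 0, "ty": 0, "tz": 0.02, "twist": 0, "gripper": 5},
    {"tx": 0, "ty": 0, "tz": 0.02, "twist": 0, "gripper": 5},
    {"tx": 0, "ty": 0, "tz": 0.02, "twist": 0, "gripper": 5}
  ]
}}

```text
t: 11.97
position: [518.5, 91.9, 202.4]
ee_rot: [2.797, -1.431, -0.0]
ft_force: [-0.5, 0.6, -1.8]
finger_gap: 11.4
grip_force: 25.0
```

Emit:
{"fn": "apply_moves", "kwargs": {
  "commands": [
    {"tx": 0, "ty": 0, "tz": 0.015, "twist": 0, "gripper": 5},
    {"tx": 0, "ty": 0, "tz": 0.012, "twist": 0, "gripper": 5},
    {"tx": 0, "ty": 0, "tz": 0, "twist": 0, "gripper": 5}
  ]
}}

```text
t: 12.22
position: [518.5, 91.9, 201.5]
ee_rot: [2.797, -1.431, 0.0]
ft_force: [0.2, 0.6, -0.7]
finger_gap: 11.9
grip_force: 25.0
```

```bash
python3 -c "
from h import *
tgt(519.0,92.5,-54.3,201.1)"
```

```text
pos [518.53  91.91 201.5 ] psi -54.2 tilt [ 0.     -0.0001] t 12.2167 q6 0.08 F [ 0.17  0.6  -0.69] M [0.06 0.19 0.02]
units txyz [-0.005 -0.018  0.01 ] twist 0.017
```

Emit:
{"fn": "apply_moves", "kwargs": {
  "commands": [
    {"tx": 0, "ty": 0, "tz": 0.012, "twist": 0, "gripper": 5},
    {"tx": 0, "ty": 0, "tz": 0.008, "twist": 0, "gripper": 5},
    {"tx": 0, "ty": 0, "tz": 0, "twist": 0, "gripper": 5}
  ]
}}

```text
t: 12.47
position: [518.6, 91.9, 201.0]
ee_rot: [-2.797, 1.431, -0.0]
ft_force: [-1.1, 0.3, 2.7]
finger_gap: 12.0
grip_force: 25.0
```

Emit:
{"fn": "apply_moves", "kwargs": {
  "commands": [
    {"tx": 0, "ty": 0, "tz": 0, "twist": 0, "gripper": 14},
    {"tx": 0, "ty": 0, "tz": 0, "twist": 0, "gripper": 20},
    {"tx": 0, "ty": 0, "tz": 0, "twist": 0, "gripper": 30},
    {"tx": 0, "ty": 0, "tz": 0, "twist": 0, "gripper": 36},
    {"tx": 0, "ty": 0, "tz": 0, "twist": 0, "gripper": 36}
  ]
}}

```text
t: 12.88
position: [518.5, 91.9, 200.6]
ee_rot: [2.797, -1.431, -0.0]
ft_force: [-0.1, -0.4, -0.3]
finger_gap: 33.5
grip_force: 0.0
```

Emit:
{"fn": "apply_moves", "kwargs": {
  "commands": [
    {"tx": 0, "ty": 0, "tz": -0.2, "twist": 0, "gripper": 36},
    {"tx": 0, "ty": 0, "tz": -0.5, "twist": 0, "gripper": 36},
    {"tx": 0, "ty": 0, "tz": -0.8, "twist": 0, "gripper": 36},
    {"tx": 0, "ty": 0, "tz": -0.8, "twist": 0, "gripper": 36},
    {"tx": 0, "ty": 0, "tz": -0.5, "twist": 0, "gripper": 36}
  ]
}}

```text
t: 13.3
position: [519.2, 92.0, 316.7]
ee_rot: [-2.795, 1.43, -0.004]
ft_force: [0.6, 1.3, 0.4]
finger_gap: 36.0
grip_force: 0.0
```

Emit:
{"fn": "apply_moves", "kwargs": {
  "commands": [
    {"tx": -0.5, "ty": 0, "tz": -0.3, "twist": 0, "gripper": 60},
    {"tx": -0.5, "ty": 0, "tz": -0.3, "twist": 0, "gripper": 60},
    {"tx": 0, "ty": 0, "tz": 0, "twist": 0, "gripper": 60},
    {"tx": 0, "ty": 0, "tz": 0, "twist": 0, "gripper": 60},
    {"tx": 0, "ty": 0, "tz": 0, "twist": 0, "gripper": 60}
  ]
}}

```text
t: 13.72
position: [494.9, 124.3, 336.8]
ee_rot: [-2.797, 1.43, 0.0]
ft_force: [1.0, 0.0, -0.1]
finger_gap: 58.8
grip_force: 0.0
```

```bash
python3 - <<'E'
from h import *
im,P,T=cloud("wrist");save(im,"pics/w4.png")
hsv=cv2.cvtColor(im["color"],cv2.COLOR_RGB2HSV)
m=(hsv[...,0]<17)&(hsv[...,1]>190)&(hsv[...,2]>120)&(np.hypot(P[...,0]-518,P[...,1]-92)<60)&(P[...,2]>115)
Q=P[m];print(len(Q),"top z",np.percentile(Q[:,2],[2,50,98]))
h=Q[Q[:,2]>150];r=cv2.minAreaRect(h[:,:2].astype(np.float32));w,V=np.linalg.eigh(np.cov(h[:,:2].T));print(r,np.median(h[:,2]),np.degrees(np.arctan2(V[1,1],V[0,1])))
E
```

```text
2017 top z [115.85666403 128.92494891 161.63128651]
((517.325927734375, 92.21797180175781), (11.337056159973145, 76.96986389160156), 35.68062210083008) 160.1581294284532 125.83317092760674
```

View pics/w4.png

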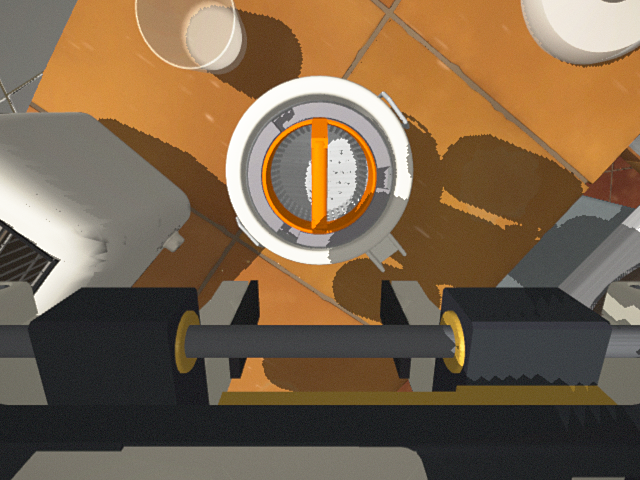

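The basket is level in the ring at (320,175), with all three entry slots empty. Its handle top is at about 161 mm, as expected for a locked basket (69 + 92 mm), and its yaw is about 30° past the slots. Handing in.

```bash
python3 -c "
from workcell import bot
print(bot.job_done())"
```

```text
the job is handed in; nothing more can be done
None
```

The basket hangs in the rotor ring with its lugs dropped into the locking notches, about 30° clockwise of the slots. I let go of it, left the other things alone and handed the job in at about 14 s; no verdict came back.

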